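Sort the loose instrument spares into their trays

TASK

At this eye-training desk, put the loose six-lobed star knob and the loose ball-ended lever away, each into the pocket of the tray that carries a fixed sample of the same part on its shelf. Set each one down on the tray floor rather than dropping it from a height, and leave the eyepiece and the plain round knob where they stand.

Things in the scene. Friction and masses are not known exactly. Their poses are not given: they have to be found in the camera images.
- star_knob: Loose black plastic star knob with six rounded lobes and a small white disc on top, lying flat; 44 mm across opposite lobe tips, 40 mm across when gripped on two pairs of neighbouring lobes (along its y), 24 mm high, 60 g. Origin: its centre, 12 mm above the table. Axes: z up, x through a lobe tip (lobes every 60 degrees).
- ball_lever: Loose clamping lever lying flat: dark steel rod 12 mm thick, black ball of 26 mm at one end, dark steel 26 mm cube at the other; 110 mm long in all, 90 g, balanced about the middle. Origin: middle of its length on the rod's axis, 13 mm above the table. Axes: x along the rod towards the ball, z up. The bare rod runs from x = -29 to x = +29 mm.
- knob_tray: Fixed white plastic tray, left or right. Origin: centre of the pocket, at table level; z up, x away from the robot within 9 degrees. Pocket inside 140 mm (x) by 150 mm (y), floor 4 mm and rim 30 mm above the table, walls 4 mm. A 30 mm high shelf beyond it (x 74 to 130 mm) carries at x = 102 mm, fixed, a sample star knob (its top 54 mm above the table).
- lever_tray: Fixed white plastic tray, left or right. Origin: centre of the pocket, at table level; z up, x away from the robot within 9 degrees. Pocket inside 140 mm (x) by 150 mm (y), floor 4 mm and rim 30 mm above the table, walls 4 mm. A 30 mm high shelf beyond it (x 74 to 130 mm) carries at x = 102 mm, fixed, a sample ball lever lying along the tray's y (its top 56 mm above the table).
- eyepiece: Bystander among the parts: black stepped eyepiece tube standing upright, 44 mm wide at the top, 56 mm high. Origin: centre of its underside. To be left alone.
- round_knob: Bystander among the parts: plain smooth round black knob with a white disc on top, 44 mm across its skirt, 24 mm high, no lobes. Origin: centre of its underside. To be left alone.
Not all that is in view belongs to the job. What is shaped like the star_knob but orange, red or yellow is not meant.

How it is judged:
At the end, for the whole second after the job is handed in: Star knob within the pocket of the tray with the sample knob (centre inside the pocket, under 35 mm above the table); lever lying on the floor of the pocket of the tray with the sample lever (middle inside the pocket, under 26 mm above the table); both at rest (x of star_knob in the frame of knob_tray between -0.07 and 0.07 m and y of star_knob in the frame of knob_tray between -0.075 and 0.075 m and z of star_knob in the frame of knob_tray below 0.035 m and x of ball_lever in the frame of lever_tray between -0.07 and 0.07 m and y of ball_lever in the frame of lever_tray between -0.075 and 0.075 m and z of ball_lever in the frame of lever_tray below 0.026 m and linear speed of each of star_knob, ball_lever below 0.03 m/s); the robot touches nothing.
It fails at once if a part was let fall from more than about 6 cm or thrown ((linear speed of star_knob above 1.1 m/s and contact force between the fingers and star_knob below 0.01 N and distance between the grasp point and star_knob above 0.06 m) or (linear speed of ball_lever above 1.1 m/s and contact force between the fingers and ball_lever below 0.01 N and distance between the grasp point and ball_lever above 0.06 m)).
It fails at once if the eyepiece was moved by more than 3 cm (distance of eyepiece from where it was at the start of the episode above 0.03 m).
It fails at once if the round knob was moved by more than 3 cm (distance of round_knob from where it was at the start of the episode above 0.03 m).
It also fails if it takes over 56 s, if anything falls off the work surface, if the arm or the gripper's body presses on something with over 40 N, if the wrist force passes 120 N, or if a joint passes its speed limit or range.

ROBOT

A 6-joint arm with a two-finger parallel gripper is mounted at the origin on the work surface. World frame = base frame: x ahead of the robot, y to its left, z up, the work surface at z = 0. Lengths are in m, angles in rad, forces in N, time in s.
With the tool pointing down it reaches from about 0.4 to 0.825 m from the base axis. Payload 7 kg.
Tool frame: the origin (TCP) lies on the front face of the gripper's body, between the roots of the fingers; the fingertips stand 66 mm ahead of it and the grasp point (between the pads) lies 47 mm ahead of it; z points along the fingers, y is the line along which they close (so a half turn about z gives the same grasp; the last joint's range is limited). The gripper opens to 88 mm and grips with 3 to 60 N. Pads are 19 mm wide; open, the fingers measure 130 mm over their backs; the gripper's body (78 mm by 193 mm) begins 47 mm behind the grasp point.
Start: joints at [-0.987, 0.359, 0.012, 0, -1.224, -0.288], TCP at [0.197, -0.646, 0.292] pointing down, gripper open.
Joint ranges: [-3.07, 3.07], [-1.43, 2.12], [-1.02, 1.25], [-3.03, 1.67], [-3.05, -0], [-3.03, 3.03]. Speed limits (rad/s): [2.39, 2.39, 3.01, 3.14, 3.14, 3.14].

INTERFACE

Orientations are given as [roll, pitch, yaw] about the fixed x, y, z axes, in that order (R = Rz(yaw) Ry(pitch) Rx(roll)).
In Python, from station import arm gives the robot as it stands. The module is installed in compiled form; this text tells all that it offers.
- The arm moves only by the tool move_arm, never from a script. Its argument "increments" is a list of rows, each an object of numbers: "jaw": the gripper command: -1 is shut, 1 is fully open, values between are in proportion; "dx", "dy", "dz": the shift along the tool's x, y, z in m; "twist": the turn about the tool's z in rad. A call has 1 to 12 rows; each row shifts and turns the commanded pose from where the row before left it, along the tool's axes as they then stand; what a row does not reach is not made up. A row lasts 1/12 s, in which the tool goes at most 41.7 mm and 7.16 degrees, less where a joint would pass 70% of its speed; a pose out of reach is approached as far as the arm can. A call is refused whole if a number of a shift passes 0.0417 or a number of a turn 0.125, either way. A call with a gripper value outside its range is refused whole. The fingers move at their own pace and stop on an object; "force" is the grip in N (left out, the last holds). Time passes only in rows, so rows that do not move let the fingers close. It gives the time, the measured TCP pose, the force, the opening and the grip force at its end, in the units of the state.
- arm.get_state(): the state, without advancing time (a new reading comes with each control period).
- arm.grab_frame(name): name is "side" or "top" or "wrist"; returns the picture (420x560x3 uint8, blue, green, red); there is no depth.
- arm.camera_info(name): a dict with "K" (3x3 intrinsics, pixels), "extrinsics" (4x4, takes a point from camera to world coordinates). Camera axes: x right, y down, z forward; pixel columns grow to the right and rows downward; lengths in m; the calibration is good to about 2 mm. A picture is of the moment at which its call begins: read the wrist's pose just before it. camera_info takes no time and is no camera call; for the wrist camera it gives the pose at the moment of the call.
- arm.job_done(): hands the job in; it is judged then, once.
Trained networks look in the newest picture that a camera, given by its name, has taken for a name from the list of things; names that differ only in an ending like _2 or _b are one class to them, and where a whole thing is asked for, a point or a joint stands for the part that bears it (a point fixed in the world has none). Each returns a list of dicts, best first, with "score" (0 to 1); they miss things now and then, are a little off and sometimes report something else, mostly with a low value. They report only what shows in the picture. A call takes as long as a camera call. They do not tell look-alikes from the thing itself.
- arm.find_in(camera, name): "position" ([x, y, z] in m, in world coordinates, good to about 4 mm: the middle of the surface that is visible of it).
- arm.silhouettes(camera, name): "pixels" (420x560 bool, what is visible of it).
- arm.pinpoint(camera, name): "position" ([x, y, z] in m, in world coordinates, good to about 4 mm: a listed point, or the origin of a listed thing).
The state is a dict: "t": time; "q": joint angles; "qd": joint speeds; "joint_efforts": joint torques, N m; "eef_pos": TCP position; "ee_rot": TCP orientation; "force": force on the tool from outside, world axes, zero at the start; "moment": the same for the moment, N m; "width": finger opening in m; "gripper_force": force on a finger pad.
Only numpy, scipy, OpenCV 4.12 (cv2) and the standard library are available. Lean on these libraries where they do the work, as an engineer would, in place of code of your own. Each camera call takes 0.05 s, during which the arm holds its last target. There are 200 camera calls.

## Working session

There is one attempt and no reset: what is moved stays moved. The work goes in short steps, Python scripts to look and compute and a tool call to move; the robot and the scene stay as the last step left them, time stands still between calls to the robot, and variables do not carry over. Pictures are saved under pics/ and viewed, at most 10 in all, crops included, and the job is handed in when it is done.

Besides the shell and the picture viewer there is one more tool, called after "Call:" in YAML: its name, and indented under it one key for each argument. move_arm: Moves the arm, as the interface text tells. Its arguments: {"type":"object","properties":{"increments":{"type":"array"},"force":{"type":"number"}},"required":["increments"]}

```bash
mkdir -p pics; python3 - <<'E'
from station import arm
import cv2,numpy as np
s=arm.get_state();print(s['t'],s['eef_pos'],s['ee_rot'],s['width'])
a=arm.grab_frame('top');b=arm.grab_frame('side')
cv2.imwrite('pics/top.png',a);cv2.imwrite('pics/side.png',b)
for n in ['star_knob','ball_lever','knob_tray','lever_tray','eyepiece','round_knob']:
  for c in ['top']:
    K=arm.camera_info(c);E=np.linalg.inv(K['extrinsics'])
    for r in arm.pinpoint(c,n)[:5]:
      p=np.array(r['position']);q=K['K']@(E[:3,:3]@p+E[:3,3]);print(n,c,p.round(3),round(r['score'],2),(q[:2]/q[2]).round())
E
```

```text
0.0 [ 0.19665039 -0.64529736  0.29123271] [ 3.13991985e+00 -1.27599684e-04 -2.84587146e+00] 0.08755802037338307
star_knob top [0.534 0.023 0.011] 0.7 [278. 198.]
star_knob top [ 0.418 -0.001  0.013] 0.61 [292. 260.]
star_knob top [0.363 0.078 0.015] 0.56 [249. 291.]
ball_lever top [ 0.479 -0.071  0.015] 0.63 [330. 226.]
knob_tray top [ 0.62  -0.155  0.003] 0.85 [371. 152.]
lever_tray top [ 0.643  0.147 -0.003] 0.96 [213. 144.]
lever_tray top [ 0.479 -0.074  0.015] 0.61 [331. 225.]
lever_tray top [ 0.62  -0.155  0.002] 0.29 [371. 153.]
eyepiece top [0.465 0.25  0.   ] 0.96 [157. 237.]
round_knob top [ 0.457 -0.264  0.002] 0.79 [434. 237.]
```

View pics/top.png

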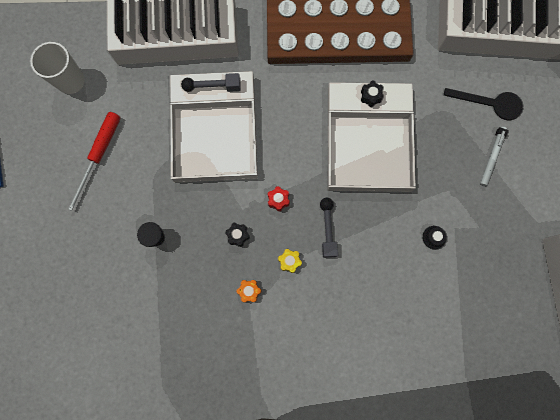

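The picture shows the lever tray at the left (213,144) and the knob tray at the right (371,152). There are four loose star knobs: red (278,198), yellow (290,260), orange (249,291) and black (237,234). Only the black one fits "black plastic with six lobes"; the black one at (434,237) is the smooth round knob. The lever runs from its ball (327,204) to its cube (331,250). I'll confirm in a crop.

```bash
cat > h.py <<'E'
from station import arm
import cv2,numpy as np
def ray(c,uv,z,info=None):
    i=info or arm.camera_info(c);T=np.array(i['extrinsics']);d=T[:3,:3]@np.linalg.inv(i['K'])@[uv[0],uv[1],1]
    return T[:3,3]+d*(z-T[2,3])/d[2]
E
python3 - <<'E'
from h import *
im=cv2.imread('pics/top.png')
a=cv2.resize(im[204:264,207:267],(390,390),interpolation=cv2.INTER_CUBIC)
b=cv2.resize(im[195:265,295:365],(390,390),interpolation=cv2.INTER_CUBIC)
cv2.imwrite('pics/crop.png',np.hstack([a,b]))
g=im.max(2)
def blob(x0,y0,x1,y1,t):
    m=(g[y0:y1,x0:x1]<t).astype(np.uint8);n,l,s,_=cv2.connectedComponentsWithStats(m);k=1+s[1:,4].argmax()
    v,u=np.nonzero(l==k);return np.c_[u+x0,v+y0]
s=blob(215,214,260,256,45);c=s.mean(0);print('star px',c,len(s),ray('top',c,.014))
w=np.argwhere(im[220:250,225:250].min(2)>150);print('disc',w.mean(0)[::-1]+[225,220],ray('top',w.mean(0)[::-1]+[225,220],.024))
P=np.array([ray('top',p,.014)[:2] for p in s]);cc=ray('top',w.mean(0)[::-1]+[225,220],.024)[:2]
d=P-cc;th=np.arctan2(d[:,1],d[:,0]);r=np.hypot(*d.T);f=(r**4*np.exp(6j*th)).sum();print('lobe deg mod60',np.degrees(np.angle(f)/6))
A=ray('top',(327,204),.015);B=ray('top',(331,249),.02);print('ball',A,'cube',B,'ang',np.degrees(np.arctan2(*(A-B)[1::-1])))
for n,px in dict(lt=[(171,77),(252,72)],kt=[(331,84),(412,84)]).items():
  p=[ray('top',q,.03)[:2] for q in px];print(n,p)
E
```

```text
star px [238.15294118 234.8627451 ] 255 [0.46498059 0.09698006 0.014     ]
disc [236.47887324 233.52112676] [0.46622374 0.09906366 0.024     ]
lobe deg mod60 17.641427884528724
ball [ 0.51931188 -0.06693662  0.015     ] cube [ 0.43571782 -0.07119937  0.02      ] ang 2.919181021500071
lt [array([0.76677428, 0.22265894]), array([0.77381735, 0.06878915])]
kt [array([ 0.74673497, -0.08028123]), array([ 0.74373658, -0.23282588])]
```

View pics/crop.png

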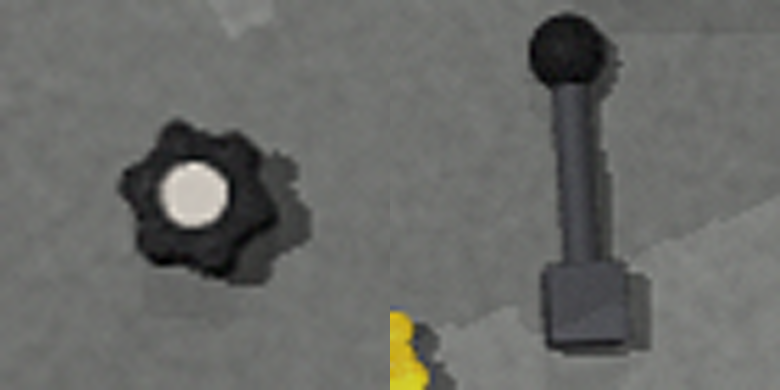

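The crop shows six rounded lobes and a white disc on the black star at about (236,233). It also shows the lever with its ball up and its cube down. Both are confirmed, so I move over the star knob.

Call:
move_arm:
  increments:
    - {"jaw": 1,"dx": -0.0275,"dy": 0.025,"dz": 0}
    - {"jaw": 1,"dx": -0.0275,"dy": 0.025,"dz": 0}
    - {"jaw": 1,"dx": -0.0275,"dy": 0.025,"dz": 0}
    - {"jaw": 1,"dx": -0.0275,"dy": 0.025,"dz": 0}
    - {"jaw": 1,"dx": -0.0275,"dy": 0.025,"dz": 0}
    - {"jaw": 1,"dx": -0.0275,"dy": 0.025,"dz": 0}
    - {"jaw": 1,"dx": -0.0275,"dy": 0.025,"dz": 0}
    - {"jaw": 1,"dx": -0.0275,"dy": 0.025,"dz": 0}
    - {"jaw": 1,"dx": -0.0275,"dy": 0.025,"dz": 0}
    - {"jaw": 1,"dx": -0.0275,"dy": 0.025,"dz": 0}
    - {"jaw": 1,"dx": -0.0275,"dy": 0.025,"dz": 0}
    - {"jaw": 1,"dx": -0.0275,"dy": 0.025,"dz": 0}

```text
$.increments[0]: bad value
```

Call:
move_arm:
  increments:
    - {"jaw": 1,"dx": -0.012,"dy": 0.0278,"dz": 0.0075}
    - {"jaw": 1,"dx": -0.012,"dy": 0.0278,"dz": 0.0075}
    - {"jaw": 1,"dx": -0.012,"dy": 0.0278,"dz": 0.0075}
    - {"jaw": 1,"dx": -0.012,"dy": 0.0278,"dz": 0.0075}
    - {"jaw": 1,"dx": -0.012,"dy": 0.0278,"dz": 0.0075}
    - {"jaw": 1,"dx": -0.012,"dy": 0.0278,"dz": 0.0075}
    - {"jaw": 1,"dx": -0.012,"dy": 0.0278,"dz": 0.0075}
    - {"jaw": 1,"dx": -0.012,"dy": 0.0278,"dz": 0.0075}
    - {"jaw": 1,"dx": -0.012,"dy": 0.0278,"dz": 0.0075}
    - {"jaw": 1,"dx": -0.012,"dy": 0.0278,"dz": 0.0075}
    - {"jaw": 1,"dx": -0.012,"dy": 0.0278,"dz": 0.0075}
    - {"jaw": 1}

```text
$.increments[0]: bad value
```

```bash
cat >> h.py <<'E'
def togo(x,y,yaw=None):
    s=arm.get_state();p=s['eef_pos'];w=s['ee_rot'][2];d=np.array([x-p[0],y-p[1]])
    print('t',s['t'],'tcp',p.round(4),'rpy',np.round(s['ee_rot'],3),'dx',round(np.cos(w)*d[0]+np.sin(w)*d[1],4),'dy',round(np.sin(w)*d[0]-np.cos(w)*d[1],4))
E
python3 - <<'E'
from h import *
i=arm.camera_info('wrist');im=arm.grab_frame('wrist');cv2.imwrite('pics/w1.png',im)
for r in arm.pinpoint('wrist','star_knob')[:4]:print(np.round(r['position'],4),round(r['score'],2))
m=arm.silhouettes('wrist','star_knob')
for r in m[:4]:
  v,u=np.nonzero(r['pixels']);print(u.mean(),v.mean(),len(u),ray('wrist',(u.mean(),v.mean()),.016,i).round(4),'col',im[r['pixels']].mean(0).round())
  d=np.array([ray('wrist',q,.018,i)[:2] for q in np.c_[u,v]]);d=d-d.mean(0)
  print('lobe',np.degrees(np.angle((np.hypot(*d.T)**4*np.exp(6j*np.arctan2(d[:,1],d[:,0]))).sum())/6))
togo(.466,.099)
E
```

```text
t 0.55 tcp [ 0.1967 -0.6456  0.2921] rpy [ 3.142  0.    -2.846] dx -0.4746 dy 0.6338
```

View pics/w1.png

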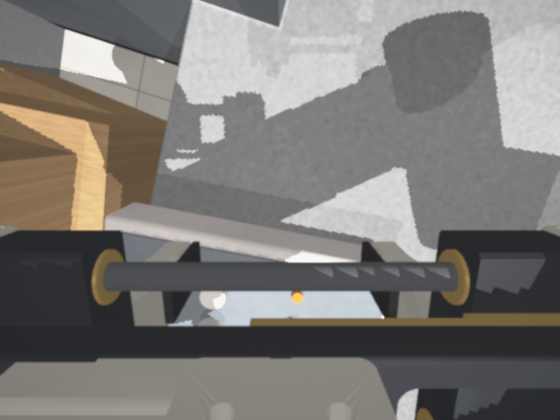

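The wrist picture shows only the gripper and bare desk, because both moves were refused. Each row probably needs every field, so I'll add "twist".

Call:
move_arm:
  increments:
    - {"jaw": 1,"dx": -0.0275,"dy": 0.025,"dz": 0,"twist": 0}
    - {"jaw": 1,"dx": -0.0275,"dy": 0.025,"dz": 0,"twist": 0}
    - {"jaw": 1,"dx": -0.0275,"dy": 0.025,"dz": 0,"twist": 0}
    - {"jaw": 1,"dx": -0.0275,"dy": 0.025,"dz": 0,"twist": 0}
    - {"jaw": 1,"dx": -0.0275,"dy": 0.025,"dz": 0,"twist": 0}
    - {"jaw": 1,"dx": -0.0275,"dy": 0.025,"dz": 0,"twist": 0}
    - {"jaw": 1,"dx": -0.0275,"dy": 0.025,"dz": 0,"twist": 0}
    - {"jaw": 1,"dx": -0.0275,"dy": 0.025,"dz": 0,"twist": 0}
    - {"jaw": 1,"dx": -0.0275,"dy": 0.025,"dz": 0,"twist": 0}
    - {"jaw": 1,"dx": -0.0275,"dy": 0.025,"dz": 0,"twist": 0}
    - {"jaw": 1,"dx": -0.0275,"dy": 0.025,"dz": 0,"twist": 0}
    - {"jaw": 1,"dx": -0.0275,"dy": 0.025,"dz": 0,"twist": 0}

```text
t: 1.55
eef_pos: [0.4256, -0.2608, 0.2926]
ee_rot: [-3.141, 0.001, -2.846]
force: [1.1, -0.3, -0.1]
width: 0.0877
gripper_force: 0.0
```

Call:
move_arm:
  increments:
    - {"jaw": 1,"dx": -0.012,"dy": 0.0278,"dz": 0.0075,"twist": 0}
    - {"jaw": 1,"dx": -0.012,"dy": 0.0278,"dz": 0.0075,"twist": 0}
    - {"jaw": 1,"dx": -0.012,"dy": 0.0278,"dz": 0.0075,"twist": 0}
    - {"jaw": 1,"dx": -0.012,"dy": 0.0278,"dz": 0.0075,"twist": 0}
    - {"jaw": 1,"dx": -0.012,"dy": 0.0278,"dz": 0.0075,"twist": 0}
    - {"jaw": 1,"dx": -0.012,"dy": 0.0278,"dz": 0.0075,"twist": 0}
    - {"jaw": 1,"dx": -0.012,"dy": 0.0278,"dz": 0.0075,"twist": 0}
    - {"jaw": 1,"dx": -0.012,"dy": 0.0278,"dz": 0.0075,"twist": 0}
    - {"jaw": 1,"dx": -0.012,"dy": 0.0278,"dz": 0.0075,"twist": 0}
    - {"jaw": 1,"dx": -0.012,"dy": 0.0278,"dz": 0.0075,"twist": 0}
    - {"jaw": 1,"dx": -0.012,"dy": 0.0278,"dz": 0.0075,"twist": 0}
    - {"jaw": 1,"dx": -0.012,"dy": 0.0278,"dz": 0.0075,"twist": 0}

```text
t: 2.55
eef_pos: [0.4654, 0.1002, 0.2022]
ee_rot: [3.141, 0.001, -2.846]
force: [1.0, 0.3, -0.2]
width: 0.0877
gripper_force: 0.0
```

```bash
python3 - <<'E'
from h import *
i=arm.camera_info('wrist');im=arm.grab_frame('wrist');cv2.imwrite('pics/w2.png',im)
for r in arm.pinpoint('wrist','star_knob')[:4]:print(np.round(r['position'],4),round(r['score'],2))
for r in arm.silhouettes('wrist','star_knob')[:4]:
  v,u=np.nonzero(r['pixels']);print(u.mean(),v.mean(),len(u),ray('wrist',(u.mean(),v.mean()),.016,i).round(4),'col',im[r['pixels']].mean(0).round())
  d=np.array([ray('wrist',q,.018,i)[:2] for q in np.c_[u,v]]);d=d-d.mean(0)
  print('lobe',np.degrees(np.angle((np.hypot(*d.T)**4*np.exp(6j*np.arctan2(d[:,1],d[:,0]))).sum())/6))
togo(.466,.099)
E
```

```text
[0.4139 0.0018 0.0158] 0.83
[0.3653 0.0809 0.0134] 0.64
[0.5302 0.0266 0.0114] 0.61
185.62575757575758 235.8560606060606 660 [0.5199 0.0229 0.016 ] col [ 56.  58. 165.]
lobe -5.941375554994765
189.860088365243 122.52331860579284 2037 [0.4173 0.0039 0.016 ] col [ 97. 181. 200.]
lobe 14.516597582246693
289.93058252427187 86.5883495145631 2060 [0.3642 0.0782 0.016 ] col [117. 180. 231.]
lobe -29.63481957278279
278.1168594035301 207.06816798539256 1643 [0.4673 0.0989 0.016 ] col [95. 94. 95.]
lobe 16.81208424089517
t 2.7 tcp [0.4655 0.1002 0.2017] rpy [-3.141e+00 -1.000e-03 -2.843e+00] dx -0.0001 dy -0.0013
```

View pics/w2.png

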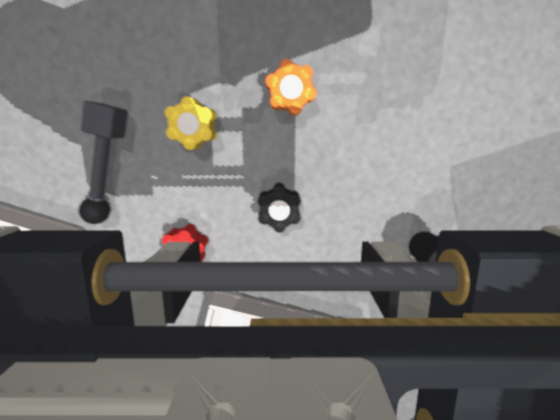

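The wrist view has the black star at (279,207), with its lobes pointing up and down in the image. So the jaws close on lobe pairs without any turn. I descend and grip.

Call:
move_arm:
  increments:
    - {"jaw": 1,"dx": -0.001,"dy": -0.0015,"dz": 0.013,"twist": 0}
    - {"jaw": 1,"dx": 0,"dy": 0,"dz": 0.013,"twist": 0}
    - {"jaw": 1,"dx": 0,"dy": 0,"dz": 0.013,"twist": 0}
    - {"jaw": 1,"dx": 0,"dy": 0,"dz": 0.013,"twist": 0}
    - {"jaw": 1,"dx": 0,"dy": 0,"dz": 0.013,"twist": 0}
    - {"jaw": 1,"dx": 0,"dy": 0,"dz": 0.013,"twist": 0}
    - {"jaw": 1,"dx": 0,"dy": 0,"dz": 0.013,"twist": 0}
    - {"jaw": 1,"dx": 0,"dy": 0,"dz": 0.013,"twist": 0}
    - {"jaw": 1,"dx": 0,"dy": 0,"dz": 0.013,"twist": 0}
    - {"jaw": 1,"dx": 0,"dy": 0,"dz": 0.01,"twist": 0}
    - {"jaw": 1,"dx": 0,"dy": 0,"dz": 0.005,"twist": 0}
    - {"jaw": 1,"dx": 0,"dy": 0,"dz": 0,"twist": 0}

```text
t: 3.7
eef_pos: [0.4664, 0.0966, 0.0695]
ee_rot: [-3.141, -0.002, -2.847]
force: [-0.2, 0.0, 0.2]
width: 0.0875
gripper_force: 0.0
```

Call:
move_arm:
  increments:
    - {"jaw": -1,"dx": 0,"dy": 0,"dz": 0,"twist": 0}
    - {"jaw": -1,"dx": 0,"dy": 0,"dz": 0,"twist": 0}
    - {"jaw": -1,"dx": 0,"dy": 0,"dz": 0,"twist": 0}
    - {"jaw": -1,"dx": 0,"dy": 0,"dz": 0,"twist": 0}
    - {"jaw": -1,"dx": 0,"dy": 0,"dz": 0,"twist": 0}
    - {"jaw": -1,"dx": 0,"dy": 0,"dz": 0,"twist": 0}
    - {"jaw": -1,"dx": 0,"dy": 0,"dz": 0,"twist": 0}
    - {"jaw": -1,"dx": 0,"dy": 0,"dz": 0,"twist": 0}
    - {"jaw": -1,"dx": 0,"dy": 0,"dz": 0,"twist": 0}
    - {"jaw": -1,"dx": 0,"dy": 0,"dz": 0,"twist": 0}
  force: 20

```text
t: 4.53
eef_pos: [0.4669, 0.0975, 0.0702]
ee_rot: [3.142, 0.0, -2.846]
force: [-0.0, 0.3, 2.1]
width: 0.0391
gripper_force: 20.0
```

Call:
move_arm:
  increments:
    - {"jaw": -1,"dx": 0,"dy": 0,"dz": -0.01,"twist": 0}
    - {"jaw": -1,"dx": 0,"dy": 0,"dz": -0.02,"twist": 0}
    - {"jaw": -1,"dx": 0,"dy": 0,"dz": -0.02,"twist": 0}
    - {"jaw": -1,"dx": 0,"dy": 0,"dz": -0.02,"twist": 0}
    - {"jaw": -1,"dx": 0,"dy": 0,"dz": -0.02,"twist": 0}

```text
t: 4.95
eef_pos: [0.4665, 0.0973, 0.1609]
ee_rot: [-3.141, -0.001, -2.846]
force: [1.3, 0.2, -1.5]
width: 0.0392
gripper_force: 20.0
```

Call:
move_arm:
  increments:
    - {"jaw": -1,"dx": -0.0059,"dy": -0.0238,"dz": 0,"twist": 0}
    - {"jaw": -1,"dx": -0.0059,"dy": -0.0238,"dz": 0,"twist": 0}
    - {"jaw": -1,"dx": -0.0059,"dy": -0.0238,"dz": 0,"twist": 0}
    - {"jaw": -1,"dx": -0.0059,"dy": -0.0238,"dz": 0,"twist": 0}
    - {"jaw": -1,"dx": -0.0059,"dy": -0.0238,"dz": 0,"twist": 0}
    - {"jaw": -1,"dx": -0.0059,"dy": -0.0238,"dz": 0,"twist": 0}
    - {"jaw": -1,"dx": -0.0059,"dy": -0.0238,"dz": 0,"twist": 0}
    - {"jaw": -1,"dx": -0.0059,"dy": -0.0238,"dz": 0,"twist": 0}
    - {"jaw": -1,"dx": -0.0059,"dy": -0.0238,"dz": 0,"twist": 0}
    - {"jaw": -1,"dx": -0.0059,"dy": -0.0238,"dz": 0,"twist": 0}
    - {"jaw": -1,"dx": -0.0059,"dy": -0.0238,"dz": 0,"twist": 0}
    - {"jaw": -1,"dx": -0.0059,"dy": -0.0238,"dz": 0,"twist": 0}

```text
t: 5.95
eef_pos: [0.618, -0.1563, 0.1596]
ee_rot: [3.141, -0.001, -2.846]
force: [0.9, 1.1, -1.1]
width: 0.039
gripper_force: 20.0
```

```bash
python3 - <<'E'
from h import *
im=arm.grab_frame('side');cv2.imwrite('pics/s1.png',im)
s=arm.get_state();print(s['width'],s['gripper_force'])
togo(.618,-.155)
E
```

```text
0.0394255570481524 20.000447183847427
t 6.0 tcp [ 0.62   -0.1593  0.1595] rpy [-3.14  -0.    -2.847] dx 0.0007 dy 0.0047
```

View pics/s1.png

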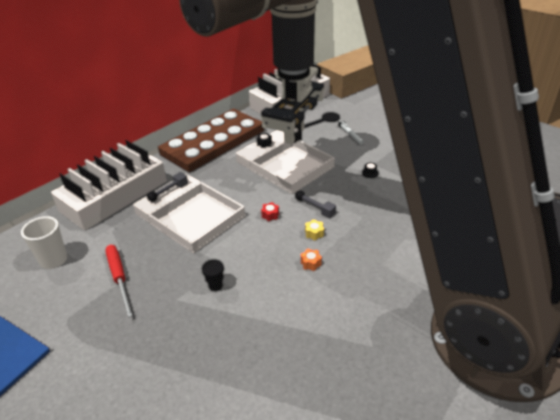

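The side view shows the gripper holding the knob over the right tray, with the sample knob visible on the shelf at (264,140). I lower it to the floor.

Call:
move_arm:
  increments:
    - {"jaw": -1,"dx": 0,"dy": 0,"dz": 0.012,"twist": 0}
    - {"jaw": -1,"dx": 0,"dy": 0,"dz": 0.012,"twist": 0}
    - {"jaw": -1,"dx": 0,"dy": 0,"dz": 0.012,"twist": 0}
    - {"jaw": -1,"dx": 0,"dy": 0,"dz": 0.012,"twist": 0}
    - {"jaw": -1,"dx": 0,"dy": 0,"dz": 0.012,"twist": 0}
    - {"jaw": -1,"dx": 0,"dy": 0,"dz": 0.012,"twist": 0}
    - {"jaw": -1,"dx": 0,"dy": 0,"dz": 0.008,"twist": 0}
    - {"jaw": -1,"dx": 0,"dy": 0,"dz": 0.004,"twist": 0}
    - {"jaw": -1,"dx": 0,"dy": 0,"dz": 0,"twist": 0}

```text
t: 6.75
eef_pos: [0.6175, -0.1549, 0.0752]
ee_rot: [3.141, -0.001, -2.845]
force: [-0.7, -0.1, 0.1]
width: 0.0391
gripper_force: 20.0
```

Call:
move_arm:
  increments:
    - {"jaw": 0.5,"dx": 0,"dy": 0,"dz": 0,"twist": 0}
    - {"jaw": 0.5,"dx": 0,"dy": 0,"dz": 0,"twist": 0}
    - {"jaw": 0.5,"dx": 0,"dy": 0,"dz": 0,"twist": 0}
    - {"jaw": 0.5,"dx": 0,"dy": 0,"dz": 0,"twist": 0}
    - {"jaw": 0.5,"dx": 0,"dy": 0,"dz": 0,"twist": 0}
    - {"jaw": 0.5,"dx": 0,"dy": 0,"dz": 0,"twist": 0}

```text
t: 7.25
eef_pos: [0.6179, -0.1552, 0.0765]
ee_rot: [-3.141, 0.001, -2.846]
force: [0.4, 0.8, -0.2]
width: 0.0652
gripper_force: 0.0
```

Call:
move_arm:
  increments:
    - {"jaw": 0.5,"dx": 0,"dy": 0,"dz": -0.01,"twist": 0}
    - {"jaw": 0.5,"dx": 0,"dy": 0,"dz": -0.02,"twist": 0}
    - {"jaw": 0.5,"dx": 0,"dy": 0,"dz": -0.03,"twist": 0}
    - {"jaw": 0.5,"dx": 0,"dy": 0,"dz": -0.03,"twist": 0}
    - {"jaw": 0.5,"dx": 0,"dy": 0,"dz": -0.03,"twist": 0}

```text
t: 7.67
eef_pos: [0.6176, -0.1552, 0.1982]
ee_rot: [-3.141, -0.0, -2.846]
force: [0.4, 0.4, 0.3]
width: 0.0656
gripper_force: 0.0
```

Call:
move_arm:
  increments:
    - {"jaw": 0.5,"dx": 0.0156,"dy": 0.0174,"dz": 0,"twist": 0}
    - {"jaw": 0.5,"dx": 0.0156,"dy": 0.0174,"dz": 0,"twist": 0}
    - {"jaw": 0.5,"dx": 0.0156,"dy": 0.0174,"dz": 0,"twist": 0}
    - {"jaw": 0.5,"dx": 0.0156,"dy": 0.0174,"dz": 0,"twist": 0}
    - {"jaw": 0.5,"dx": 0.0156,"dy": 0.0174,"dz": 0,"twist": 0}
    - {"jaw": 0.5,"dx": 0.0156,"dy": 0.0174,"dz": 0,"twist": 0}
    - {"jaw": 0.5,"dx": 0.0156,"dy": 0.0174,"dz": 0,"twist": 0}
    - {"jaw": 0.5,"dx": 0,"dy": 0,"dz": 0,"twist": 0.12}
    - {"jaw": 0.5,"dx": 0,"dy": 0,"dz": 0,"twist": 0.12}
    - {"jaw": 0.5,"dx": 0,"dy": 0,"dz": 0,"twist": 0}

```text
t: 8.5
eef_pos: [0.4778, -0.0702, 0.1973]
ee_rot: [3.141, 0.002, -3.091]
force: [-0.0, -0.5, 0.4]
width: 0.0657
gripper_force: 0.0
```

```bash
python3 - <<'E'
from h import *
i=arm.camera_info('wrist');im=arm.grab_frame('wrist');cv2.imwrite('pics/w3.png',im)
for r in arm.pinpoint('wrist','ball_lever')[:3]:print(np.round(r['position'],4),round(r['score'],2))
for r in arm.silhouettes('wrist','ball_lever')[:2]:
  v,u=np.nonzero(r['pixels']);d=np.array([ray('wrist',q,.014,i)[:2] for q in np.c_[u,v]],dtype=np.float32)
  (c,wh,a)=cv2.minAreaRect(d*1000);print('sil',u.mean(),v.mean(),c,wh,a)
  vx,vy,_,_=cv2.fitLine(d,cv2.DIST_L2,0,.01,.01).ravel();print('ang',np.degrees(np.arctan2(vy,vx)))
togo(.478,-.07)
t=arm.grab_frame('top')
for r in arm.pinpoint('top','star_knob')[:6]:print(np.round(r['position'],3),round(r['score'],2))
E
```

```text
[ 0.4774 -0.0696  0.0127] 0.67
sil 282.77848101265823 197.8119349005425 (477.61053466796875, -67.23111724853516) (108.4812240600586, 25.823728561401367) 2.3614554405212402
ang 2.1638923
t 8.65 tcp [ 0.4781 -0.0705  0.1966] rpy [ 3.141e+00  1.000e-03 -3.082e+00] dx 0.0 dy 0.0005
[ 0.417 -0.001  0.014] 0.94
[0.362 0.08  0.014] 0.63
```

View pics/w3.png

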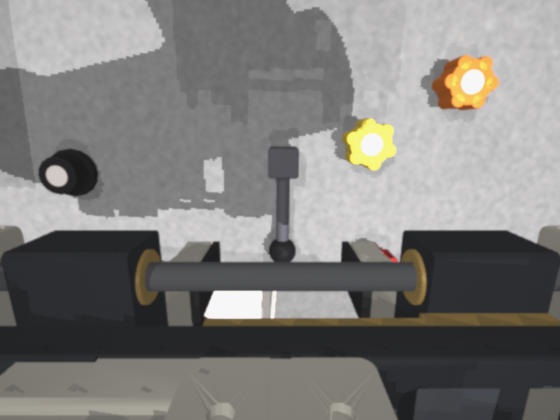

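The wrist view shows the lever centred between the fingers, ball at (282,250) and cube at (284,162). I shift 2 mm, descend and grip.

Call:
move_arm:
  increments:
    - {"jaw": 0.5,"dx": 0,"dy": 0.002,"dz": 0.013,"twist": 0}
    - {"jaw": 0.5,"dx": 0,"dy": 0,"dz": 0.013,"twist": 0}
    - {"jaw": 0.5,"dx": 0,"dy": 0,"dz": 0.013,"twist": 0}
    - {"jaw": 0.5,"dx": 0,"dy": 0,"dz": 0.013,"twist": 0}
    - {"jaw": 0.5,"dx": 0,"dy": 0,"dz": 0.013,"twist": 0}
    - {"jaw": 0.5,"dx": 0,"dy": 0,"dz": 0.013,"twist": 0}
    - {"jaw": 0.5,"dx": 0,"dy": 0,"dz": 0.013,"twist": 0}
    - {"jaw": 0.5,"dx": 0,"dy": 0,"dz": 0.013,"twist": 0}
    - {"jaw": 0.5,"dx": 0,"dy": 0,"dz": 0.013,"twist": 0}
    - {"jaw": 0.5,"dx": 0,"dy": 0,"dz": 0.007,"twist": 0}
    - {"jaw": 0.5,"dx": 0,"dy": 0,"dz": 0.003,"twist": 0}
    - {"jaw": 0.5,"dx": 0,"dy": 0,"dz": 0,"twist": 0}

```text
t: 9.75
eef_pos: [0.4775, -0.0686, 0.0686]
ee_rot: [-3.141, -0.001, -3.085]
force: [-0.1, 0.2, 0.1]
width: 0.0656
gripper_force: 0.0
```

Call:
move_arm:
  increments:
    - {"jaw": -1,"dx": 0,"dy": 0,"dz": 0,"twist": 0}
    - {"jaw": -1,"dx": 0,"dy": 0,"dz": 0,"twist": 0}
    - {"jaw": -1,"dx": 0,"dy": 0,"dz": 0,"twist": 0}
    - {"jaw": -1,"dx": 0,"dy": 0,"dz": 0,"twist": 0}
    - {"jaw": -1,"dx": 0,"dy": 0,"dz": 0,"twist": 0}
    - {"jaw": -1,"dx": 0,"dy": 0,"dz": 0,"twist": 0}
    - {"jaw": -1,"dx": 0,"dy": 0,"dz": 0,"twist": 0}
    - {"jaw": -1,"dx": 0,"dy": 0,"dz": 0,"twist": 0}
    - {"jaw": -1,"dx": 0,"dy": 0,"dz": 0,"twist": 0}
    - {"jaw": -1,"dx": 0,"dy": 0,"dz": 0,"twist": 0}
  force: 30

```text
t: 10.58
eef_pos: [0.4777, -0.0684, 0.0692]
ee_rot: [-3.142, -0.0, -3.086]
force: [0.1, 0.6, 0.6]
width: 0.011
gripper_force: 30.0
```

Call:
move_arm:
  increments:
    - {"jaw": -1,"dx": 0,"dy": 0,"dz": -0.01,"twist": 0}
    - {"jaw": -1,"dx": 0,"dy": 0,"dz": -0.02,"twist": 0}
    - {"jaw": -1,"dx": 0,"dy": 0,"dz": -0.02,"twist": 0}
    - {"jaw": -1,"dx": 0,"dy": 0,"dz": -0.025,"twist": 0}
    - {"jaw": -1,"dx": 0,"dy": 0,"dz": -0.025,"twist": 0}

```text
t: 11.0
eef_pos: [0.4772, -0.0685, 0.1698]
ee_rot: [-3.141, -0.001, -3.086]
force: [-0.2, 0.7, -2.2]
width: 0.011
gripper_force: 30.0
```

```bash
python3 - <<'E'
from h import *
im=cv2.imread('pics/top.png')
m=np.zeros(im.shape[:2],np.uint8);m[66:190,160:265]=(im.min(2)>135)[66:190,160:265]
m=cv2.morphologyEx(m,cv2.MORPH_OPEN,np.ones((3,3)))
v,u=np.nonzero(m);d=np.array([ray('top',q,.03)[:2] for q in np.c_[u,v]],dtype=np.float32)
c,wh,a=cv2.minAreaRect(d*1000);print(c,wh,a)
print('corners px',(171,77),(258,177), ray('top',(173,181),.03),ray('top',(257,177),.03))
togo(.641,.143)
s=arm.get_state();print(s['width'],s['gripper_force'])
E
```

```text
Traceback (most recent call last):
  File "h.py", line 4, in ray
    i=info or arm.camera_info(c);T=np.array(i['extrinsics']);d=T[:3,:3]@np.linalg.inv(i['K'])@[uv[0],uv[1],1]
              ~~~~~~~~~~~~~~~^^^
ValueError: time passes only in moves, steps and waits
```

```bash
python3 - <<'E'
from h import *
togo(.641,.143)
I=arm.camera_info('top')
im=cv2.imread('pics/top.png')
m=np.zeros(im.shape[:2],np.uint8);m[66:190,160:265]=(im.min(2)>135)[66:190,160:265]
m=cv2.morphologyEx(m,cv2.MORPH_OPEN,np.ones((3,3)))
v,u=np.nonzero(m);d=np.array([ray('top',q,.03,I)[:2] for q in np.c_[u,v]],dtype=np.float32)
c,wh,a=cv2.minAreaRect(d*1000);print(c,wh,a)
print(ray('top',(173,181),.03,I),ray('top',(257,177),.03,I))
E
```

```text
t 11.0 tcp [ 0.4772 -0.0685  0.1698] rpy [-3.141e+00 -1.000e-03 -3.086e+00] dx -0.1753 dy 0.2021
(672.91748046875, 144.02867126464844) (202.4407958984375, 157.6920166015625) 1.7729026079177856
[0.56427093 0.21471983 0.03      ] [0.56903014 0.06081675 0.03      ]
```

Call:
move_arm:
  increments:
    - {"jaw": -1,"dx": -0.0177,"dy": 0.0203,"dz": 0,"twist": 0}
    - {"jaw": -1,"dx": -0.0177,"dy": 0.0203,"dz": 0,"twist": 0}
    - {"jaw": -1,"dx": -0.0177,"dy": 0.0203,"dz": 0,"twist": 0}
    - {"jaw": -1,"dx": -0.0177,"dy": 0.0203,"dz": 0,"twist": 0}
    - {"jaw": -1,"dx": -0.0177,"dy": 0.0203,"dz": 0,"twist": 0}
    - {"jaw": -1,"dx": -0.0177,"dy": 0.0203,"dz": 0,"twist": 0}
    - {"jaw": -1,"dx": -0.0177,"dy": 0.0203,"dz": 0,"twist": 0}
    - {"jaw": -1,"dx": -0.0177,"dy": 0.0203,"dz": 0,"twist": 0}
    - {"jaw": -1,"dx": -0.0177,"dy": 0.0203,"dz": 0,"twist": 0}
    - {"jaw": -1,"dx": -0.0177,"dy": 0.0203,"dz": 0,"twist": 0}
    - {"jaw": -1,"dx": 0,"dy": 0,"dz": 0,"twist": 0}

```text
t: 11.92
eef_pos: [0.6456, 0.1474, 0.1684]
ee_rot: [-3.142, 0.001, -3.084]
force: [0.6, -0.1, -1.6]
width: 0.0112
gripper_force: 30.0
```

```bash
python3 - <<'E'
from h import *
im=arm.grab_frame('wrist');cv2.imwrite('pics/w4.png',im);togo(.643,.144)
E
```

```text
t 11.9667 tcp [0.6441 0.1459 0.1681] rpy [-3.141e+00 -1.000e-03 -3.084e+00] dx 0.0012 dy -0.0019
```

View pics/w4.png

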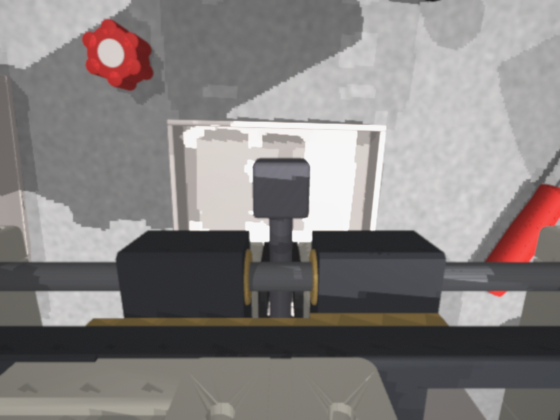

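The lever is held level and aligned with the tray, its cube at (281,188) inside the near rim at row 125. I lower it, release it and rise.

Call:
move_arm:
  increments:
    - {"jaw": -1,"dx": 0,"dy": -0.001,"dz": 0.013,"twist": 0}
    - {"jaw": -1,"dx": 0,"dy": 0,"dz": 0.013,"twist": 0}
    - {"jaw": -1,"dx": 0,"dy": 0,"dz": 0.013,"twist": 0}
    - {"jaw": -1,"dx": 0,"dy": 0,"dz": 0.013,"twist": 0}
    - {"jaw": -1,"dx": 0,"dy": 0,"dz": 0.013,"twist": 0}
    - {"jaw": -1,"dx": 0,"dy": 0,"dz": 0.013,"twist": 0}
    - {"jaw": -1,"dx": 0,"dy": 0,"dz": 0.009,"twist": 0}
    - {"jaw": -1,"dx": 0,"dy": 0,"dz": 0.005,"twist": 0}
    - {"jaw": -1,"dx": 0,"dy": 0,"dz": 0.002,"twist": 0}
    - {"jaw": -1,"dx": 0,"dy": 0,"dz": 0,"twist": 0}

```text
t: 12.8
eef_pos: [0.6431, 0.1428, 0.0749]
ee_rot: [-3.141, -0.001, -3.086]
force: [0.3, -0.2, -1.1]
width: 0.0115
gripper_force: 30.0
```

Call:
move_arm:
  increments:
    - {"jaw": 0,"dx": 0,"dy": 0,"dz": 0,"twist": 0}
    - {"jaw": 0,"dx": 0,"dy": 0,"dz": 0,"twist": 0}
    - {"jaw": 0,"dx": 0,"dy": 0,"dz": 0,"twist": 0}
    - {"jaw": 0,"dx": 0,"dy": 0,"dz": 0,"twist": 0}
    - {"jaw": 0,"dx": 0,"dy": 0,"dz": 0,"twist": 0}
    - {"jaw": 0,"dx": 0,"dy": 0,"dz": 0,"twist": 0}

```text
t: 13.3
eef_pos: [0.6433, 0.1432, 0.0754]
ee_rot: [3.141, 0.0, -3.086]
force: [-0.2, -0.4, -0.0]
width: 0.0419
gripper_force: 0.0
```

Call:
move_arm:
  increments:
    - {"jaw": 0,"dx": 0,"dy": 0,"dz": -0.01,"twist": 0}
    - {"jaw": 0,"dx": 0,"dy": 0,"dz": -0.02,"twist": 0}
    - {"jaw": 0,"dx": 0,"dy": 0,"dz": -0.03,"twist": 0}
    - {"jaw": 0,"dx": 0,"dy": 0,"dz": -0.03,"twist": 0}
    - {"jaw": 0,"dx": 0,"dy": 0,"dz": -0.03,"twist": 0}
    - {"jaw": 0,"dx": 0.03,"dy": 0,"dz": -0.01,"twist": 0}
    - {"jaw": 0,"dx": 0.03,"dy": 0,"dz": -0.01,"twist": 0}
    - {"jaw": 0,"dx": 0.03,"dy": 0,"dz": -0.01,"twist": 0}
    - {"jaw": 0,"dx": 0.03,"dy": 0,"dz": 0,"twist": 0}
    - {"jaw": 0,"dx": 0.03,"dy": 0,"dz": 0,"twist": 0}
    - {"jaw": 0,"dx": 0.03,"dy": 0,"dz": 0,"twist": 0}
    - {"jaw": 0,"dx": 0,"dy": 0,"dz": 0,"twist": 0}

```text
t: 14.3
eef_pos: [0.459, 0.1317, 0.2261]
ee_rot: [3.14, -0.001, -3.086]
force: [-0.3, -1.1, -1.9]
width: 0.0435
gripper_force: 0.0
```

```bash
python3 - <<'E'
from h import *
cv2.imwrite('pics/top2.png',arm.grab_frame('top'));print(arm.get_state()['t'])
E
```

```text
14.35
```

View pics/top2.png

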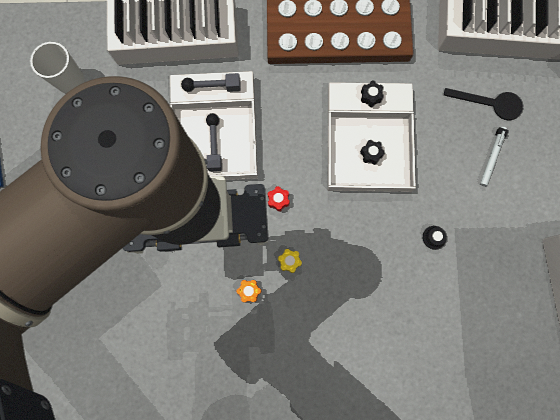

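The star knob lies at (373,152) in the knob tray and the lever at (213,140) in the lever tray, both on the floor. The round knob stands unmoved at (434,237). I hand the job in.

```bash
python3 -c "
from station import arm
print(arm.job_done())"
```

```text
the job is handed in; nothing more can be done
None
```

The black star knob and the ball-ended lever were each set down on the floor of their matching tray pockets and the job was handed in at about 14 s. The round knob still stood in place in the last picture; the arm hid the eyepiece there, though no move was planned to come near it.

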